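# Roll the tin onto the trivet

## Robot

A 7-joint arm with a two-finger parallel gripper is mounted at the origin on the work surface. World frame = base frame: x ahead of the robot, y to its left, z up, the work surface at z = 0. Lengths are in m, angles in degrees, forces in N, time in s.
With the tool pointing down it reaches from about 0.425 to 0.875 m from the base axis. Payload 4.7 kg.
Tool frame: the origin (TCP) lies on the mounting face of the last link; the fingertips stand tcp_to_tips ahead of it and the grasp point (between the pads) lies 164 mm ahead of it (tcp_to_tips is the distance from the TCP to the fingertips, in m); z points along the fingers, y is the line along which they close (so a half turn about z gives the same grasp; the last joint's range is limited). The gripper opens to 87 mm and grips with 3 to 60 N. Pads are 19 mm wide; open, the fingers measure 117 mm over their backs; the gripper's body (75 mm by 190 mm) begins 51 mm behind the grasp point.
Start: joints at [-74.364, 18.392, -4.016, 83.108, 1.295, 78.541, -3.26], TCP at [0.166, 0.628, 0.405] pointing down, gripper open.
Joint ranges: [-163.93, 163.93], [-17.29, 119.83], [-79.2, 71.16], [3.27, 140.29], [-89.18, 269.18], [5.43, 117.66], [-154.24, 154.24]. Speed limits (degrees/s): [147.25, 147.25, 180, 180, 180, 180, 180].

## Interface

Orientations are given as [roll, pitch, yaw] about the fixed x, y, z axes, in that order (R = Rz(yaw) Ry(pitch) Rx(roll)).
In Python, from cell import get_obs, read_camera, sign_off, tcp_to_tips gives the robot as it stands.
- The arm moves only by the tool drive_tool, never from a script. Its argument "rows" is one flat list of numbers, 7 for each row, row after row: the shift along the tool's x, y, z in m, then the turn, a rotation vector about the tool's x, y, z in rad, then the gripper command: -1 is shut, 1 is fully open, values between are in proportion. In form: [tx, ty, tz, rx, ry, rz, fingers, tx, ty, tz, rx, ry, rz, fingers, ...]. A call has 1 to 5 rows; each row shifts and turns the commanded pose from where the row before left it, along the tool's axes as they then stand; what a row does not reach is not made up. A row lasts 1/8 s, in which the tool goes at most 62.5 mm and 10.7 degrees, less where a joint would pass 70% of its speed; a pose out of reach is approached as far as the arm can. A call is refused whole if a number of a shift passes 0.0625 or a number of a turn 0.188, either way. A call with a gripper value outside its range is refused whole. The fingers move at their own pace and stop on an object; "grip_force" is the grip in N (left out, the last holds). Time passes only in rows, so rows that do not move let the fingers close. It gives the time, the measured TCP pose, the force, the opening and the grip force at its end, in the units of the state.
- get_obs(): the state, without advancing time (a new reading comes with each control period).
- read_camera(name): name is "side" or "top" or "wrist"; returns a dict with "color" (400x640x3 uint8, blue, green, red), "fov_y" (degrees; the focal length in pixels is half the picture's height over the tangent of half this angle, whatever the lens; pixels are square), "cx", "cy" (the principal point, pixels), "k1" (the pictures are not rectified: a ray, as slopes to the right and down, at radius r is drawn at 1 + k1 r^2 times it, then the intrinsics apply), "cam_to_world" (4x4, takes a point from camera to world coordinates); the wrist camera has in their place "mount" (4x4, takes a point from camera to tool coordinates, whose origin is the TCP and whose axes are the flange's). Camera axes: x right, y up, looking along -z (the intrinsics and any distortion apply to the point x, -y, -z); pixel columns grow to the right and rows downward; lengths in m; the calibration is good to about 2 mm. A picture is of the moment at which its call begins: read the wrist's pose just before it. There is no depth.
- sign_off(): hands the job in; it is judged then, once.
The state is a dict: "time_s": time; "qpos": joint angles; "joint_velocities": joint speeds; "effort": joint torques, N m; "tool_pos": TCP position; "tool_rot": TCP orientation; "force": force on the tool from outside, world axes, zero at the start; "wrist_torque": the same for the moment, N m; "grip_width": finger opening in m; "grasp_force": force on a finger pad.
Only numpy, scipy, OpenCV 4.12 (cv2) and the standard library are available. Lean on these libraries where they do the work, as an engineer would, in place of code of your own. Each camera call takes 0.05 s, during which the arm holds its last target. There are 200 camera calls.

## Task

The round steel tin lies on its side on the bare worktop, where it could roll off. Keeping to the top of the tin with the fingertips, roll it along the worktop onto the flush silicone trivet so that it stops lying across the middle of it, square with the trivet. Do not pinch, lift or stand up the tin or shove it along from low behind, leave everything else where it stands, and finish with the hand clear.

Things in the scene. Friction and masses are not known exactly. Their poses are not given: they have to be found in the camera images.
- tin: round steel tin lying on its side, 80 mm in diameter, 110 mm long, 0.2 to 0.4 kg. Origin: its middle, on the cylinder's axis. x runs along the cylinder (lid at +x) and stays level; y and z turn as it rolls (z up at the start). It rolls towards the trivet without steering. A fingertip driving its top moves twice as far as the tin, so it takes several strokes. Left at rest, it stays.
- trivet: dark silicone trivet let into the worktop, its top level with the oak (no step to roll over), 160 mm (its x, along the tin) by 150 mm (its y, along the roll). Origin: centre of its top face, z up, at worktop height. It starts 125 to 160 mm from the tin's middle along the roll, to its left or right; x parallel to the tin's within 0.05 rad.
- spoon_holder: glass spoon holder, an open round pot 80 mm across the rim and 90 mm tall with three spoons standing in it up to about 145 mm; origin at the centre of its underside. It stands on the far side of the tin from the trivet, in line with them. Must not be moved.
- spice_jar: small glass spice jar with steel lid, 44 mm across, 85 mm tall, beside one end of the tin; origin at the centre of its underside. Must not be moved.
- egg_cup: white ceramic egg cup, 48 mm across, 60 mm tall, beside the other end of the tin; origin at the centre of its underside. Must not be moved.
- mug: white ceramic mug, 82 mm across, 92 mm tall, out to the left; origin under its centre. Must not be moved.
- bowl: blue-glazed ceramic bowl, 120 mm across, 50 mm tall, out to the right; origin under its centre. Must not be moved.
Mind the look-alikes: they are no part of the job. What is shaped like the tin but blue, pink or red is not meant.

How it is judged (in metres and radians):
On the way:
1. the tin has turned about a third of a turn by rolling (angle between tin's own z axis and vertical above 1.9 rad and height (world z) of tin below 0.05 m), for 0.05 s.
At the end, for the whole second after the job is handed in: The tin lies at rest on its side on the trivet, having rolled there: its middle within 20 mm of the trivet's centre along the roll and 25 mm along the tin, its axis within 0.22 rad (12 degrees) of the trivet's x axis (y of tin in the frame of trivet between -0.02 and 0.02 m and x of tin in the frame of trivet between -0.025 and 0.025 m and angle between the x axis of tin and the x axis of trivet, either way round below 0.22 rad and height (world z) of tin between 0.038 and 0.044 m and linear speed of tin below 0.01 m/s); the robot touches nothing.
It fails at once if the tin is lifted off what it lies on (its middle more than 55 mm up) (height (world z) of tin above 0.055 m).
It fails at once if the tin is tipped up on end (axis over 20 degrees from level) (angle between tin's own x axis and vertical below 1.22 rad).
It fails at once if the tin is pushed from low down: the fingers touch it while the grasp point is under 75 mm (with fingers pointing down, tips lower than about 56 mm; the tin's top is at 80 mm) (contact force between the fingers and tin above 0.5 N and height (world z) of the grasp point below 0.075 m).
It fails at once if another object is moved more than 20 mm (distance of any of spoon_holder, spice_jar, egg_cup, mug, bowl from where it was at the start of the episode above 0.02 m).
It also fails if it takes over 64 s, if anything falls off the work surface, if the arm or the gripper's body presses on something with over 40 N, if the wrist force passes 120 N, or if a joint passes its speed limit or range.

## Working session

There is one attempt and no reset: what is moved stays moved. The work goes in short steps, Python scripts to look and compute and a tool call to move; the robot and the scene stay as the last step left them, time stands still between calls to the robot, and variables do not carry over. Pictures are saved under pics/ and viewed, at most 10 in all, crops included, and the job is handed in when it is done.

Besides the shell and the picture viewer there is one more tool, called after ">>>" as name(argument=value, ...), one argument or row to a line, values as JSON. drive_tool: Moves the arm, as the interface text tells. Its arguments: {"type":"object","properties":{"rows":{"type":"array","items":{"type":"number"}},"grip_force":{"type":"number"}},"required":["rows"]}

```bash
mkdir -p pics; ls
python3 - <<'E'
from cell import *
import cv2,numpy as np
o=get_obs();print(o,tcp_to_tips)
for n in("top","side"):
    c=read_camera(n);cv2.imwrite(f"pics/{n}0.png",c["color"]);print(n,{k:v for k,v in c.items() if k!="color"})
E
```

```text
pics
{'time_s': 0.0, 'qpos': array([-74.3645766 ,  18.43780939,  -4.01619701,  83.17414205,
         1.29519049,  78.54474785,  -3.26343026]), 'joint_velocities': array([ 0.07635752, -0.015073  ,  0.04388147,  0.00357991, -0.07433412,
       -0.07734812, -0.0078432 ]), 'effort': array([-4.54745259e-04, -4.91271079e+01, -4.04367289e-01, -3.12540793e+01,
       -6.41605980e-02,  4.32964310e-02,  1.59189367e-04]), 'tool_pos': array([0.16631246, 0.62813663, 0.40368214]), 'tool_rot': array([-1.79888563e+02,  5.94895244e-03,  1.65171554e+02]), 'force': array([-0.00161958, -0.06089006,  0.55194424]), 'wrist_torque': array([0.02164542, 0.06414573, 0.02528315]), 'grasp_force': 0.0, 'grip_width': 0.08704072185420919} 0.1822
top {'fov_y': 53.144924180961176, 'cx': 316.8179779811768, 'cy': 202.62105893272107, 'k1': -0.016559131220678758, 'cam_to_world': array([[-0.02000784,  0.9950093 , -0.09775574,  0.45222139],
       [-0.99969537, -0.01849659,  0.0163414 ,  0.00808567],
       [ 0.01445169,  0.09805291,  0.99507627,  1.08268874],
       [ 0.        ,  0.        ,  0.        ,  1.        ]])}
side {'fov_y': 55.07686337831159, 'cx': 317.35719421238645, 'cy': 193.18976080987062, 'k1': -0.010877473402469888, 'cam_to_world': array([[ 0.88055143,  0.31092937, -0.35770393,  0.1441091 ],
       [-0.47335269,  0.5390476 , -0.69668136, -0.78960101],
       [-0.02379925,  0.78278388,  0.62183839,  0.75332848],
       [ 0.        ,  0.        ,  0.        ,  1.        ]])}
```

View pics/top0.png

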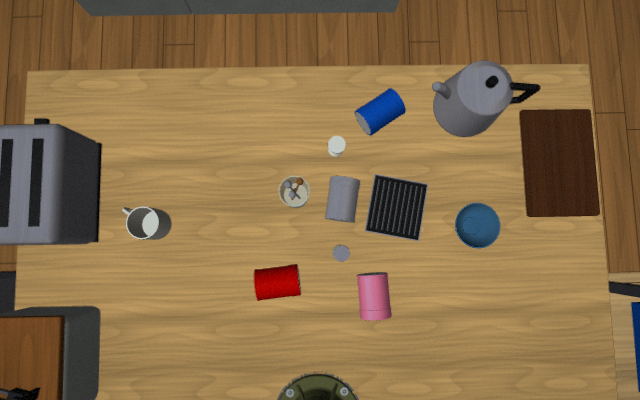

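View pics/side0.png

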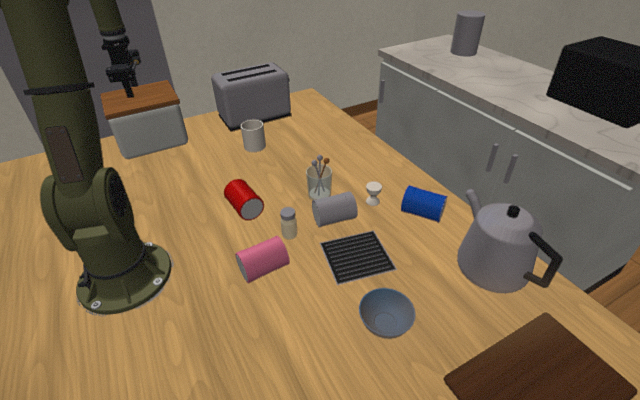

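The top view shows the tin at about (342,199), trivet (397,207), spoon holder (294,191), jar (341,253) and egg cup (336,146). The roll goes to the right, which is −y. The side view agrees.

```bash
cat > h.py <<'E'
import cv2,numpy as np
from scipy.optimize import minimize
from cell import *
def cam(n="top"):
    c=read_camera(n); f=200/np.tan(np.radians(c["fov_y"]/2))
    c["K"]=np.array([[f,0,c["cx"]],[0,f,c["cy"]],[0,0,1]]); c["D"]=np.array([c["k1"],0,0,0]); return c
def proj(c,P):
    T=np.linalg.inv(c["cam_to_world"]); p=(np.asarray(P)@T[:3,:3].T+T[:3,3])*[1,-1,-1]
    return cv2.projectPoints(p,np.zeros(3),np.zeros(3),c["K"],c["D"])[0][:,0]
def unproj(c,uv,z):
    n=cv2.undistortPoints(np.asarray(uv,float).reshape(-1,1,2),c["K"],c["D"])[:,0]
    d=np.c_[n[:,0],-n[:,1],-np.ones(len(n))]@c["cam_to_world"][:3,:3].T; o=c["cam_to_world"][:3,3]
    return o+d*((z-o[2])/d[:,2])[:,None]
def comp(m,uv):
    _,l=cv2.connectedComponents(m.astype(np.uint8)); return l==l[int(uv[1]),int(uv[0])]
def cyl(c,x,y,a):
    t=np.linspace(0,2*np.pi,40); u=np.array([np.cos(a),np.sin(a),0]); v=np.array([-u[1],u[0],0])
    P=[np.array([x,y,.04])+s*.055*u+.04*(np.cos(k)*v+np.sin(k)*np.array([0,0,1])) for s in(-1,1) for k in t]
    return cv2.convexHull(proj(c,P).astype(np.float32))
def fit_tin(c,m,x0):
    S=4
    M=cv2.resize(m.astype(np.uint8),None,fx=S,fy=S,interpolation=cv2.INTER_NEAREST)
    def cost(p):
        I=np.zeros_like(M); cv2.fillConvexPoly(I,np.round((cyl(c,*p)+.5)*S).astype(int),1)
        return 1-(I&M).sum()/(I|M).sum()
    s=np.vstack([x0]+[np.array(x0)+d for d in np.diag([.02,.02,.2])])
    r=minimize(cost,x0,method="Nelder-Mead",options=dict(initial_simplex=s,xatol=1e-4,fatol=1e-5)); return r.x,r.fun
def tinmask(c,uv):
    h=cv2.cvtColor(c["color"],cv2.COLOR_BGR2HSV); m=(h[...,1]<60)&(h[...,2]>60)
    return comp(cv2.morphologyEx(m.astype(np.uint8),cv2.MORPH_OPEN,np.ones((3,3))),uv)
E
python3 - <<'E'
from h import *
c=cam(); g=c["color"].max(2)
print(c["color"][199,342],c["color"][207,397],c["color"][230,300])
m=cv2.morphologyEx((g<85).astype(np.uint8),cv2.MORPH_CLOSE,np.ones((5,5)))
tm=comp(m,(397,207)); pts=np.argwhere(tm)[:,::-1].astype(float)
w=unproj(c,pts,0)[:,:2]; r=cv2.minAreaRect((w*1000).astype(np.float32)); print("trivet",r,w.mean(0))
k=tinmask(c,(342,199)); x0=np.r_[unproj(c,[[342,199]],.04)[0,:2],0.]
print("tin",fit_tin(c,k,x0),k.sum(), x0)
for n,uv,z in(("spoon",(294,191),.09),("jar",(341,253),.085),("egg",(336,146),.06),("bowl",(478,225),.05)): print(n,unproj(c,[uv],z)[0])
v=c["color"].copy(); v[tm]=(0,0,255)
v[k]=(0,255,0); cv2.imwrite("pics/m.png",cv2.resize(v[110:280,240:520],None,fx=2.5,fy=2.5))
E
```

```text
[140 130 126] [58 57 57] [ 83 134 165]
trivet ((543.15234375, -225.76708984375), (143.9256134033203, 154.14407348632812), 78.27716064453125) [ 0.54263916 -0.22581127]
tin (array([ 0.56268459, -0.07519119, -0.16081965]), np.float64(0.06143111232726772)) 1287 [ 0.56297645 -0.07533689  0.        ]
spoon [0.57999124 0.04824191 0.09      ]
jar [ 0.42362117 -0.06574393  0.085     ]
egg [ 0.70019199 -0.06173004  0.06      ]
bowl [ 0.48734046 -0.42729466  0.05      ]
```

View pics/m.png

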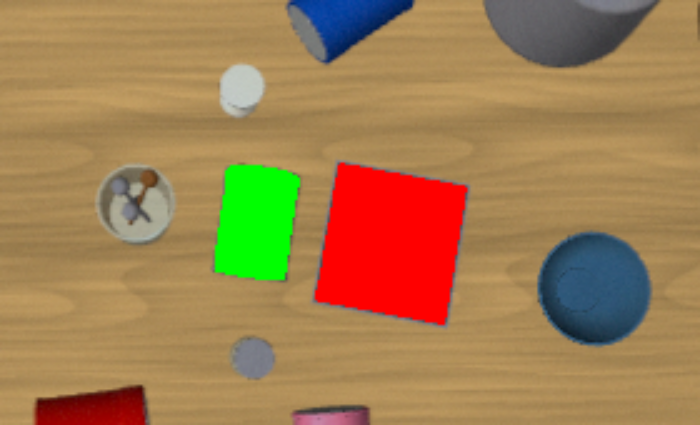

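Tin is at (0.563, −0.075) and its axis is at −0.16 rad. Trivet centre is (0.543, −0.226) at −0.2 rad. That makes about 152 mm to roll along the tool's −x with the tool at yaw 80.8°. Next I plan the approach.

```bash
cat >> h.py <<'E'
from scipy.spatial.transform import Rotation as R
def plan(wps,yaw,ns):
    "tool-frame rows from the present pose through world TCP waypoints"
    o=get_obs(); p=o["tool_pos"].copy(); R0=R.from_euler("xyz",o["tool_rot"],degrees=True)
    Rt=R.from_euler("xyz",[180,0,yaw],degrees=True); N=sum(ns); dr=(R0.inv()*Rt).as_rotvec()/N; q=R0
    for w,n in zip(wps,ns):
        d=(np.array(w)-p)/n
        for i in range(n):
            print([round(float(v),4) for v in np.r_[q.inv().apply(d),dr]]); q=q*R.from_rotvec(dr)
        p=np.array(w)
E
python3 - <<'E'
from h import *
plan([(0.42,0.30,0.40),(0.566,-0.057,0.33)],80.8,[7,8])
E
```

```text
[-0.047, -0.036, 0.0006, -0.0001, 0.0001, 0.0982]
[-0.0503, -0.0313, 0.0006, -0.0001, 0.0001, 0.0982]
[-0.0532, -0.0262, 0.0006, -0.0001, 0.0001, 0.0982]
[-0.0555, -0.0208, 0.0006, -0.0001, 0.0001, 0.0982]
[-0.0572, -0.0153, 0.0006, -0.0001, 0.0001, 0.0982]
[-0.0585, -0.0096, 0.0006, -0.0001, 0.0001, 0.0982]
[-0.0591, -0.0038, 0.0006, -0.0001, 0.0001, 0.0982]
[-0.0469, -0.0113, 0.0088, -0.0001, 0.0001, 0.0982]
[-0.0477, -0.0066, 0.0088, -0.0001, 0.0001, 0.0982]
[-0.0482, -0.0019, 0.0088, -0.0001, 0.0001, 0.0982]
[-0.0481, 0.0028, 0.0088, -0.0001, 0.0001, 0.0982]
[-0.0476, 0.0075, 0.0088, -0.0001, 0.0001, 0.0982]
[-0.0467, 0.0121, 0.0088, -0.0001, 0.0001, 0.0982]
[-0.0452, 0.0166, 0.0088, -0.0001, 0.0001, 0.0982]
[-0.0434, 0.021, 0.0088, -0.0001, 0.0001, 0.0982]
```

>>> drive_tool(
  rows=[-0.047,-0.036,0,0,0,0.098,-1,-0.05,-0.031,0,0,0,0.098,-1,-0.053,-0.026,0,0,0,0.098,-1,-0.055,-0.021,0,0,0,0.098,-1,-0.057,-0.015,0,0,0,0.098,-1],
)

```text
time_s: 0.78
tool_pos: [0.3477, 0.3934, 0.4047]
tool_rot: [180.0, -0.0, 136.9]
force: [0.4, -0.2, 0.2]
grip_width: 0.0451
grasp_force: 0.0
```

>>> drive_tool(
  rows=[-0.058,-0.01,0,0,0,0.098,-1,-0.059,-0.004,0,0,0,0.098,-1,-0.047,-0.011,0.009,0,0,0.098,-1,-0.048,-0.007,0.009,0,0,0.098,-1,-0.048,-0.002,0.009,0,0,0.098,-1],
)

```text
time_s: 1.4
tool_pos: [0.4739, 0.1659, 0.3774]
tool_rot: [180.0, -0.0, 108.8]
force: [1.0, -0.4, -0.2]
grip_width: 0.0019
grasp_force: 0.0
```

>>> drive_tool(
  rows=[-0.048,0.003,0.009,0,0,0.098,-1,-0.048,0.007,0.009,0,0,0.098,-1,-0.047,0.012,0.009,0,0,0.098,-1,-0.045,0.017,0.009,0,0,0.098,-1,-0.043,0.021,0.009,0,0,0.098,-1],
)

```text
time_s: 2.02
tool_pos: [0.5657, -0.0567, 0.3324]
tool_rot: [180.0, -0.0, 80.8]
force: [0.6, 0.0, 0.4]
grip_width: 0.0005
grasp_force: 0.0
```

>>> drive_tool(
  rows=[0,0,0,0,0,0,-1,0,0,0,0,0,0,-1],
)

```text
time_s: 2.28
tool_pos: [0.5652, -0.0549, 0.3324]
tool_rot: [-179.9, -0.0, 81.0]
force: [-0.7, -0.6, 0.2]
grip_width: 0.0006
grasp_force: 0.0
```

Run:
```python
from h import *
plan([(0.566,-0.057,0.265)],80.8,[3])
c=cam("wrist");o=get_obs();print(o);print(c["mount"]);cv2.imwrite("pics/w1.png",c["color"])
```

```text
[-0.0007, 0.0004, 0.0225, -0.0003, -0.0001, 0.0011]
[-0.0007, 0.0004, 0.0225, -0.0003, -0.0001, 0.0011]
[-0.0007, 0.0004, 0.0225, -0.0003, -0.0001, 0.0011]
{'time_s': 2.325, 'qpos': array([-28.53864564,  12.41095131,  35.69947974, 101.61779507,
        -7.80110681,  68.4680696 ,   0.46946671]), 'joint_velocities': array([-0.66752074, -0.52526809, -0.54149301,  0.05234442,  0.08608829,
       -0.00134802, -0.01516539]), 'effort': array([ 8.62041246e-01, -3.48271930e+01,  4.76740435e+00, -2.93727422e+01,
        2.81305175e-02,  2.58122315e-02, -5.34642531e-04]), 'tool_pos': array([ 0.56519829, -0.05411337,  0.33257484]), 'tool_rot': array([-1.79962407e+02, -4.74339941e-02,  8.10651038e+01]), 'force': array([-0.05483443, -0.19093984, -0.66604914]), 'wrist_torque': array([-0.09691164,  0.02941834,  0.03556277]), 'grasp_force': 0.0, 'grip_width': 0.0004988516878243741}
[[-4.55396733e-04  9.62741964e-01  2.70421345e-01  7.41084035e-02]
 [ 9.99999801e-01  3.20298209e-04  5.43714904e-04 -2.22705247e-04]
 [ 4.36841682e-04  2.70421539e-01 -9.62741918e-01  2.08218237e-02]
 [ 0.00000000e+00  0.00000000e+00  0.00000000e+00  1.00000000e+00]]
```

View pics/w1.png

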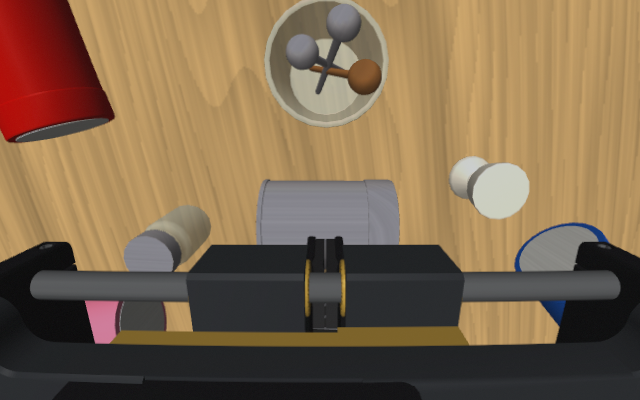

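The wrist view shows the fingertips centred along the tin (about 325 against tin 258–398), with the tin's axis level in the picture, so the yaw is right. I now descend until touch.

>>> drive_tool(
  rows=[-0.001,0,0.022,0,0,0,-1,0,0,0.022,0,0,0,-1,0,0,0.018,0,0,0,-1,0,0,0.004,0,0,0,-1,0,0,0,0,0,0,-1],
)

```text
time_s: 2.95
tool_pos: [0.5653, -0.056, 0.267]
tool_rot: [180.0, -0.0, 81.0]
force: [0.1, -1.2, -0.2]
grip_width: 0.0003
grasp_force: 0.0
```

>>> drive_tool(
  rows=[0,0,0.002,0,0,0,-1,0,0,0.001,0,0,0,-1,0,0,0.001,0,0,0,-1],
)

```text
time_s: 3.32
tool_pos: [0.5653, -0.0564, 0.263]
tool_rot: [180.0, -0.0, 80.9]
force: [0.4, 0.3, 0.1]
grip_width: 0.0006
grasp_force: 0.0
```

>>> drive_tool(
  rows=[0,0,0.001,0,0,0,-1,0,0,0.001,0,0,0,-1,-0.004,0,0.0005,0,0,0,-1,-0.006,0,0,0,0,0,-1],
)

```text
time_s: 3.82
tool_pos: [0.5639, -0.0658, 0.2617]
tool_rot: [180.0, -0.1, 81.0]
force: [-3.9, 1.4, 12.2]
grip_width: 0.0004
grasp_force: 6.1
```

>>> drive_tool(
  rows=[-0.009,0,0,0,0,0,-1,-0.009,0,0,0,0,0,-1,-0.009,0,0,0,0,0,-1,-0.009,0,0,0,0,0,-1,-0.009,0,0,0,0,0,-1],
)

```text
time_s: 4.45
tool_pos: [0.5565, -0.1114, 0.2623]
tool_rot: [180.0, -0.1, 80.9]
force: [-5.2, 0.8, 12.8]
grip_width: 0.0002
grasp_force: 6.7
```

Run:
```python
from h import *
c=cam("side"); cv2.imwrite("pics/s2.png",cv2.resize(c["color"][100:330,200:480],None,fx=2.5,fy=2.5))
```

```text
(no output)
```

View pics/s2.png

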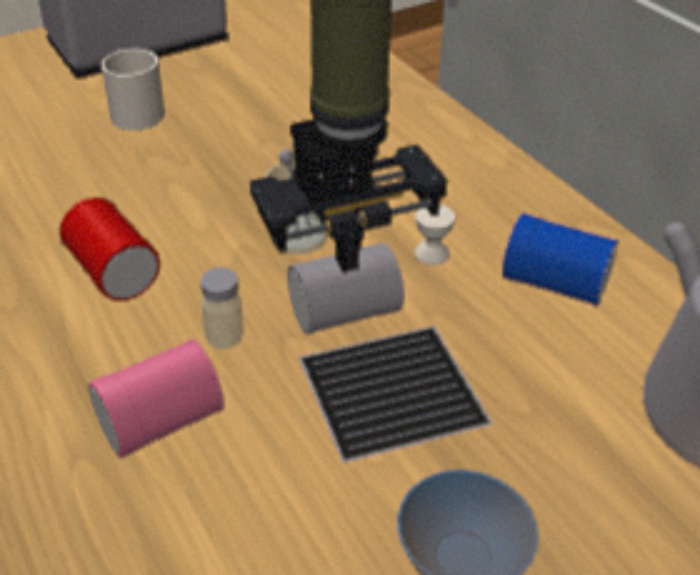

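The tin is rolling: it is off its start, the finger is on top, and the trivet is still ahead. I finish the stroke, lift, go back and measure.

>>> drive_tool(
  rows=[-0.009,0,0,0,0,0,-1,-0.008,0,0,0,0,0,-1,-0.006,0,0,0,0,0,-1,-0.003,0,0,0,0,0,-1,0,0,0,0,0,0,-1],
)

```text
time_s: 5.12
tool_pos: [0.5524, -0.1367, 0.2605]
tool_rot: [180.0, 0.0, 80.9]
force: [-2.6, 0.2, 5.8]
grip_width: 0.0004
grasp_force: 2.8
```

>>> drive_tool(
  rows=[0,0,-0.006,0,0,0,-1,0,0,-0.015,0,0,0,-1,0,0,-0.04,0,0,0,-1,0.06,0,-0.04,0,0,0,-1,0.06,0,-0.04,0,0,0,-1],
)

```text
time_s: 5.75
tool_pos: [0.5688, -0.0329, 0.3929]
tool_rot: [179.9, -0.0, 80.8]
force: [1.3, 1.6, -0.7]
grip_width: 0.0001
grasp_force: 0.0
```

Run:
```python
from h import *
print(get_obs()["tool_pos"])
c=cam(); cv2.imwrite("pics/t3.png",cv2.resize(c["color"][110:300,240:520],None,fx=2.5,fy=2.5))
c=cam("side"); best=None
k=tinmask(c,(347,222)); print(k.sum(),fit_tin(c,k,[.555,-.12,-.16]))
```

```text
[ 0.56880423 -0.03289474  0.39288311]
1198 (array([ 0.55600422, -0.1140704 , -0.21248247]), np.float64(0.07306444584321892))
```

View pics/t3.png

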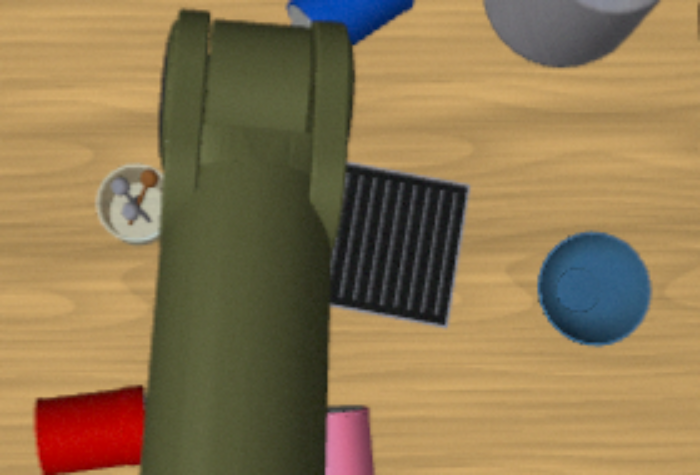

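The top view is blocked by the arm. The side fit puts the tin at (0.556, −0.114), so it rolled 39 mm as predicted. Now the second stroke.

>>> drive_tool(
  rows=[-0.032,0,0.035,0,0,0,-1,-0.031,0,0.045,0,0,0,-1,0,0,0.04,0,0,0,-1,0,0,0.008,0,0,0,-1,0,0,0,0,0,0,-1],
)

```text
time_s: 6.48
tool_pos: [0.5592, -0.0954, 0.2633]
tool_rot: [180.0, -0.0, 81.0]
force: [0.7, -0.2, 0.2]
grip_width: 0.0005
grasp_force: 0.0
```

>>> drive_tool(
  rows=[0,0,0.002,0,0,0,-1,0,0,0.0015,0,0,0,-1,-0.004,0,0.001,0,0,0,-1,-0.006,0,0,0,0,0,-1],
)

```text
time_s: 6.98
tool_pos: [0.5586, -0.1051, 0.2615]
tool_rot: [179.8, -0.2, 81.0]
force: [-5.1, 3.3, 18.9]
grip_width: 0.0003
grasp_force: 9.3
```

>>> drive_tool(
  rows=[-0.009,0,-0.0005,0,0,0,-1,-0.009,0,0,0,0,0,-1,-0.009,0,0,0,0,0,-1,-0.009,0,0,0,0,0,-1,-0.009,0,0,0,0,0,-1],
)

```text
time_s: 7.6
tool_pos: [0.551, -0.151, 0.2623]
tool_rot: [179.8, -0.1, 81.0]
force: [-5.4, 0.4, 17.1]
grip_width: 0.0002
grasp_force: 8.4
```

>>> drive_tool(
  rows=[-0.009,0,0,0,0,0,-1,-0.008,0,0,0,0,0,-1,-0.005,0,0,0,0,0,-1,-0.002,0,0,0,0,0,-1,0,0,0,0,0,0,-1],
)

```text
time_s: 8.22
tool_pos: [0.5471, -0.1749, 0.2606]
tool_rot: [179.8, 0.0, 80.9]
force: [-1.9, -1.3, 6.5]
grip_width: 0.0006
grasp_force: 3.6
```

>>> drive_tool(
  rows=[0,0,-0.006,0,0,0,-1,0,0,-0.015,0,0,0,-1,0,0,-0.04,0,0,0,-1,0.06,0,-0.04,0,0,0,-1,0.06,0,-0.03,0,0,0,-1],
)

```text
time_s: 8.85
tool_pos: [0.5635, -0.0672, 0.385]
tool_rot: [179.8, -0.0, 80.8]
force: [0.9, 0.4, -0.3]
grip_width: 0.0003
grasp_force: 0.0
```

Run:
```python
from h import *
print(get_obs()["tool_pos"])
c=cam("side"); x0=[.55,-.153,-.18]
k=tinmask(c,proj(c,[[.55,-.153,.04]])[0]); print(k.sum(),fit_tin(c,k,x0))
```

```text
[ 0.56351143 -0.06720883  0.38501967]
1303 (array([ 0.5484569 , -0.15449469, -0.17349337]), np.float64(0.06468735942420156))
```

The tin is at (0.5485, −0.1545), with 71 mm left to roll, so two equal strokes.

>>> drive_tool(
  rows=[-0.035,0,0.035,0,0,0,-1,-0.034,0,0.04,0,0,0,-1,0,0,0.038,0,0,0,-1,0,0,0.008,0,0,0,-1,0,0,0,0,0,0,-1],
)

```text
time_s: 9.52
tool_pos: [0.5529, -0.1349, 0.2622]
tool_rot: [-180.0, -0.0, 81.0]
force: [0.3, -0.6, 0.4]
grip_width: 0.0004
grasp_force: 0.0
```

>>> drive_tool(
  rows=[0,0,0.0015,0,0,0,-1,0,0,0.0015,0,0,0,-1,-0.004,0,0.001,0,0,0,-1,-0.006,0,0,0,0,0,-1],
)

```text
time_s: 10.02
tool_pos: [0.5522, -0.1447, 0.2615]
tool_rot: [179.9, -0.2, 81.0]
force: [-9.1, 3.7, 25.1]
grip_width: 0.0002
grasp_force: 12.5
```

>>> drive_tool(
  rows=[-0.009,0,0,0,0,0,-1,-0.009,0,0,0,0,0,-1,-0.009,0,0,0,0,0,-1,-0.009,0,0,0,0,0,-1,-0.009,0,0,0,0,0,-1],
)

```text
time_s: 10.65
tool_pos: [0.5445, -0.1912, 0.2621]
tool_rot: [179.8, -0.1, 80.9]
force: [-8.4, 1.5, 23.5]
grip_width: 0.0005
grasp_force: 11.8
```

>>> drive_tool(
  rows=[-0.007,0,0,0,0,0,-1,-0.006,0,0,0,0,0,-1,-0.004,0,0,0,0,0,-1,-0.002,0,0,0,0,0,-1,0,0,0,0,0,0,-1],
)

```text
time_s: 11.28
tool_pos: [0.5413, -0.2105, 0.2606]
tool_rot: [179.8, 0.1, 80.9]
force: [-4.8, -0.5, 14.2]
grip_width: 0.0001
grasp_force: 7.5
```

>>> drive_tool(
  rows=[0,0,-0.006,0,0,0,-1,0,0,-0.015,0,0,0,-1,0,0,-0.04,0,0,0,-1,0.06,0,-0.04,0,0,0,-1,0.06,0,-0.03,0,0,0,-1],
)

```text
time_s: 11.9
tool_pos: [0.558, -0.1016, 0.3834]
tool_rot: [179.9, -0.0, 80.8]
force: [1.8, 1.3, -0.1]
grip_width: 0.0009
grasp_force: 0.0
```

Run:
```python
from h import *
print(get_obs()["tool_pos"])
c=cam("side"); x0=[.543,-.19,-.18]
k=tinmask(c,proj(c,[[.543,-.19,.04]])[0]); print(k.sum(),fit_tin(c,k,x0))
cv2.imwrite("pics/s4.png",cv2.resize(c["color"][100:330,200:480],None,fx=2.5,fy=2.5))
```

```text
[ 0.55799765 -0.10162211  0.38338262]
1434 (array([ 0.54237781, -0.19242083, -0.16678998]), np.float64(0.04936979188476198))
```

View pics/s4.png

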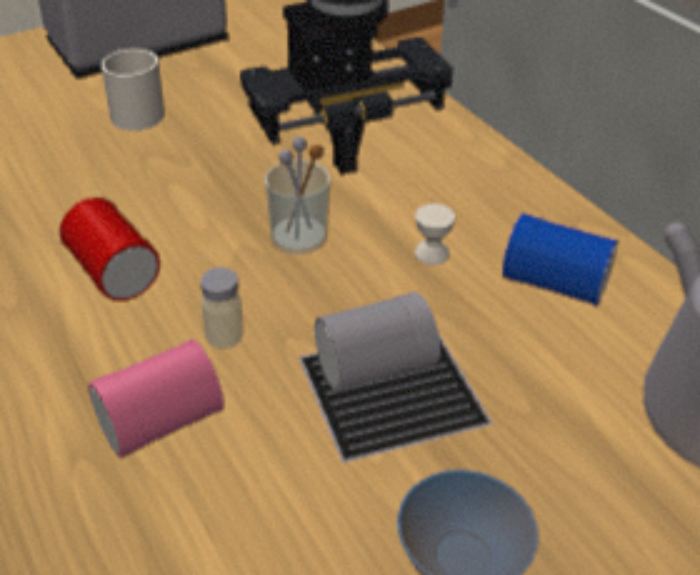

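The tin is on the near part of the trivet and square with it, at (0.542, −0.192). That leaves 33 mm of roll, which is a 66 mm stroke.

>>> drive_tool(
  rows=[-0.037,0,0.035,0,0,0,-1,-0.036,0,0.04,0,0,0,-1,0,0,0.038,0,0,0,-1,0,0,0.007,0,0,0,-1,0,0,0,0,0,0,-1],
)

```text
time_s: 12.58
tool_pos: [0.5463, -0.1737, 0.262]
tool_rot: [-179.9, -0.1, 81.0]
force: [-1.0, 0.2, 3.4]
grip_width: 0.0004
grasp_force: 1.1
```

>>> drive_tool(
  rows=[0,0,0.0015,0,0,0,-1,0,0,0.001,0,0,0,-1,-0.004,0,0.001,0,0,0,-1,-0.006,0,0,0,0,0,-1],
)

```text
time_s: 13.08
tool_pos: [0.545, -0.1838, 0.2619]
tool_rot: [-179.9, -0.2, 81.0]
force: [-12.8, 4.3, 27.9]
grip_width: 0.0004
grasp_force: 14.2
```

>>> drive_tool(
  rows=[-0.009,0,0,0,0,0,-1,-0.009,0,0,0,0,0,-1,-0.009,0,0,0,0,0,-1,-0.008,0,0,0,0,0,-1,-0.007,0,0,0,0,0,-1],
)

```text
time_s: 13.7
tool_pos: [0.5379, -0.227, 0.2619]
tool_rot: [180.0, -0.0, 80.9]
force: [-11.0, -0.2, 23.2]
grip_width: 0.0007
grasp_force: 11.7
```

>>> drive_tool(
  rows=[-0.006,0,0,0,0,0,-1,-0.005,0,0,0,0,0,-1,-0.003,0,0,0,0,0,-1,0,0,0,0,0,0,-1,0,0,0,0,0,0,-1],
)

```text
time_s: 14.32
tool_pos: [0.5356, -0.2411, 0.2607]
tool_rot: [180.0, 0.1, 80.9]
force: [-7.9, -1.8, 16.7]
grip_width: 0.0007
grasp_force: 8.4
```

>>> drive_tool(
  rows=[0,0,-0.006,0,0,0,-1,0,0,-0.015,0,0,0,-1,0,0,-0.04,0,0,0,-1,0.06,0,-0.04,0,0,0,-1,0.06,0,-0.03,0,0,0,-1],
)

```text
time_s: 14.95
tool_pos: [0.5532, -0.1321, 0.3836]
tool_rot: [179.8, -0.0, 80.8]
force: [1.4, 0.6, -0.8]
grip_width: 0.0003
grasp_force: 0.0
```

>>> drive_tool(
  rows=[0.06,0,-0.01,0,0,0,-1,0.06,0,0,0,0,0,-1,0.06,0,0,0,0,0,-1,0.06,0,0,0,0,0,-1,0,0,0,0,0,0,-1],
)

```text
time_s: 15.58
tool_pos: [0.5904, 0.1122, 0.3911]
tool_rot: [-180.0, -0.1, 81.6]
force: [-0.2, -1.4, 0.1]
grip_width: 0.0001
grasp_force: 0.0
```

Run:
```python
from h import *
t=np.array([.543,-.226]); a=-.204; x0=[.54,-.225,-.17]
for n in("side","top"):
    c=cam(n); k=tinmask(c,proj(c,[[.54,-.225,.04]])[0]); r,f=fit_tin(c,k,x0); d=r[:2]-t
    print(n,k.sum(),r,f,"x",d@[np.cos(a),np.sin(a)],"y",d@[-np.sin(a),np.cos(a)])
cv2.imwrite("pics/t5.png",cv2.resize(c["color"][110:300,240:520],None,fx=2.5,fy=2.5))
print(get_obs()["force"],get_obs()["time_s"])
```

```text
side 1515 [ 0.53696003 -0.22288215 -0.17846454] 0.04396087043322017 x -0.006546365790353339 y 0.001829577101201014
top 1356 [ 0.53939605 -0.22099255 -0.16298363] 0.04011960014280613 x -0.004543666895930124 y 0.004173494674775814
[ 0.11302981 -1.11891865 -0.2693621 ] 15.675
```

View pics/t5.png

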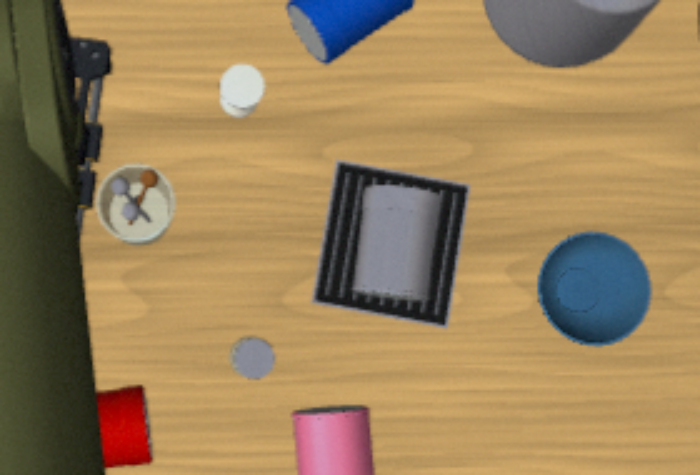

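The tin lies across the middle of the trivet (crop about (400,242) against the trivet centre at (391,243)). It is within about 5 mm of centre and 0.04 rad of square. Nothing else has moved and the hand is clear.

```bash
python3 -c "from cell import *; print(sign_off())"
```

```text
the job is handed in; nothing more can be done
None
```

I rolled the tin onto the trivet in four fingertip strokes and handed the job in at about 16 s. By the last camera fit it lies about 2–7 mm off the trivet's centre and 0.03–0.04 rad off square, with the other objects where they stood and the hand clear; no verdict was shown.

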